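# Push the film can up its gutter to the end stop

### The job

One of the two lying film cans has rolled down its sloping gutter and lies against the bottom lip. Push it with the fingertips up the gutter, over the crest and into the pocket at the end stop so that it stays there, then move away from it. Do not pick it up, and leave the other gutter's can in its pocket and everything else on the bench where it is.

Things in the scene. Friction and masses are not known exactly. Their poses are not given: they have to be found in the camera images.
- film_can: the can to push: black plastic 35 mm film can with a grey lid, a cylinder 31 mm across and 51 mm long, about 35 g, lying across its gutter and free to roll. Origin: centre of the cylinder; own y is its axis. At the start it rests against the bottom lip, centre at x = 12, z = 15.5 mm in trough's frame
- trough: aluminium trough in which film_can lies, on a fixed stand 210 x 70 mm. Origin: on the floor's centre line at the inside of the bottom lip, 32 mm above the table. +x runs UP the slope (10 degrees) along the trough, y across, z square to the floor. 56 mm wide inside; side walls 4 mm thick, 10 mm above the floor; lip 4 mm thick, 5 mm high, open beyond it. The low end faces the robot; the gutters may be either way round
- crest (a point): on trough's centre line at floor level, at the crest (trough x = 155 mm). Beyond it the floor steps down 5 mm into the pocket, where a can stays by itself, its centre 11 to 14 mm past the crest and 10.5 mm above floor level. A can let go before the crest rolls back to the lip
- stop (a point): foot of trough's upright end stop, centre line, floor level, on the face towards the pocket (trough x = 184 mm). The stop is 4 mm thick and rises 20 mm above floor level
- other_trough: the other gutter's trough, the same shape and frame as trough; its stand is fixed too
- parked_can: a can like film_can that already lies in the pocket of other_trough; leave it. Origin: the centre of the cylinder
- spare_can: a third black film can, standing upright on the table, 31 mm across, 51 mm high; leave it. Origin: centre of its underside
- loupe: black loupe, 42 mm across, 40 mm high, standing on the table; leave it. Origin: centre of its underside
- reel: white film-developing reel, 86 mm across, 44 mm high, lying on the table; leave it. Origin: centre of its underside
- tape_roll: roll of tape, 90 mm across, 19 mm high, lying flat; leave it. Origin: centre of its underside
- camera_body: black camera 50 x 120 x 83 mm, its lens 30 mm out to its own -x; leave it. Origin: centre of its underside
- screwdriver: screwdriver lying along its own x, 160 mm long, about 26 mm thick; leave it. Origin: under its middle
- chem_bottle: black chemical bottle, 72 mm across, 190 mm high; leave it. Origin: centre of its underside
There are look-alikes about, which are no part of the job. Leave any orange look-alike of the film_can alone. Leave any orange look-alike of the parked_can alone.

How it is judged (in metres and radians):
On the way:
1. the fingers push the can up the gutter, away from the bottom lip (x of film_can in the frame of trough above 0.03 m and contact force between the fingers and film_can above 0.02 N), for 0.02 s.
At the end, for the whole second after the job is handed in: film_can lies at rest across the pocket at the top of its gutter, its centre 8 to 18 mm past the crest and down in the pocket (within 3 mm), its axis within 0.2 rad of square; parked_can is still in its own pocket (x of film_can in the frame of trough between 0.163 and 0.173 m and z of film_can in the frame of trough between 0.0075 and 0.0135 m and linear speed of each of film_can, parked_can below 0.02 m/s and angle between the y axis of film_can and the y axis of trough, either way round below 0.2 rad and x of parked_can in the frame of other_trough between 0.163 and 0.173 m and z of parked_can in the frame of other_trough between 0.0075 and 0.0135 m); the robot touches nothing.
It fails at once if film_can is lifted more than 8 mm off the gutter's floor or leaves the gutter (z of film_can in the frame of trough above 0.0235 m or z of film_can in the frame of trough below 0 m).
It fails at once if the parked can is moved more than 8 mm (distance of parked_can from where it was at the start of the episode above 0.008 m).
It fails at once if another thing on the bench is moved more than 20 mm or tipped over (distance of any of spare_can, loupe, reel, tape_roll, camera_body, screwdriver, chem_bottle from where it was at the start of the episode above 0.02 m or angle between any of spare_can, loupe, chem_bottle, camera_body's own z axis and vertical above 0.5 rad).
It also fails if it takes over 38 s, if anything falls off the work surface, if the arm or the gripper's body presses on something with over 40 N, if the wrist force passes 120 N, or if a joint passes its speed limit or range.

### The arm

A 6-joint arm with a two-finger parallel gripper is mounted at the origin on the work surface. World frame = base frame: x ahead of the robot, y to its left, z up, the work surface at z = 0. Lengths are in mm, angles in rad, forces in N, time in s.
With the tool pointing down it reaches from about 250 to 850 mm from the base axis. Payload 12.5 kg.
Tool frame: the origin (TCP) lies between the finger pads; the fingertips stand 17 mm ahead of it and the grasp point (between the pads) lies 2 mm behind it; z points along the fingers, y is the line along which they close (so a half turn about z gives the same grasp; the last joint's range is limited). The gripper opens to 93 mm and grips with 3 to 60 N. Pads are 15 mm wide; open, the fingers measure 128 mm over their backs; the gripper's body (75 mm by 188 mm) begins 65 mm behind the grasp point.
Start: joints at [-1.307, 0.351, 1.652, -0, 1.139, -0.085], TCP at [187.992, -516.859, 235.633] pointing down, gripper open.
Joint ranges: [-2.75, 2.75], [-0.79, 2.1], [0.01, 2.65], [-1.57, 4.71], [0.07, 3.14], [-2.87, 2.87]. Speed limits (rad/s): [2.22, 2.22, 2.79, 3.14, 3.14, 3.14].

### API

Orientations are given as [roll, pitch, yaw] about the fixed x, y, z axes, in that order (R = Rz(yaw) Ry(pitch) Rx(roll)).
In Python, from rig import get_obs, snapshot, camera_params, workorder, recognise, silhouettes, pinpoint gives the robot as it stands. The module is installed in compiled form; this text tells all that it offers.
- The arm moves only by the tool servo_tool, never from a script. Its arguments are lists of equal length, an entry for each row: "linear": the shift along the tool's x, y, z in units of 200 mm (1.0 is 200 mm), a list of three; "turn": the turn, a rotation vector about the tool's x, y, z in units of 90 degrees (1.0 is 90 degrees), a list of three; "grip": the opening, from 0 (shut) to 1 (fully open). A call has 1 to 5 rows; each row shifts and turns the commanded pose from where the row before left it, along the tool's axes as they then stand; what a row does not reach is not made up. A row lasts 1/10 s, in which the tool goes at most 50 mm and 8.59 degrees, less where a joint would pass 70% of its speed; a pose out of reach is approached as far as the arm can. A call with a number of a shift or a turn outside -1 to 1 is refused whole. A call with a gripper value outside its range is refused whole. The fingers move at their own pace and stop on an object; the grip force is fixed at half the most. Time passes only in rows, so rows that do not move let the fingers close. It gives the time, the measured TCP pose, the force, the opening and the grip force at its end, in the units of the state.
- get_obs(): the state, without advancing time (a new reading comes with each control period).
- snapshot(name): name is "side" or "top"; returns (picture, depth): 400x640x3 uint8, red, green, blue; 400x640 float32, mm along the optical axis (not along the pixel's ray), 0 where there is no reading.
- camera_params(name): a dict with "K" (3x3 intrinsics, pixels), "D" ([k1, k2, p1, p2, k3] as OpenCV has them; the pictures are not rectified), "R" (3x3) and "t" (3): a world point X has camera coordinates R X + t. Camera axes: x right, y down, z forward; pixel columns grow to the right and rows downward; lengths in mm; the calibration is good to about 2 mm. A picture is of the moment at which its call begins. camera_params takes no time and is no camera call.
- workorder.sign_off(): hands the job in; it is judged then, once.
Trained networks look in the newest picture that a camera, given by its name, has taken for a name from the list of things; names that differ only in an ending like _2 or _b are one class to them, and where a whole thing is asked for, a point or a joint stands for the part that bears it (a point fixed in the world has none). Each returns a list of dicts, best first, with "conf" (0 to 1); they miss things now and then, are a little off and sometimes report something else, mostly with a low value. They report only what shows in the picture. A call takes as long as a camera call. They do not tell look-alikes from the thing itself.
- recognise(camera, label): "box" ([left, top, right, bottom] in pixels, round what is visible of it).
- silhouettes(camera, label): "pixels" (400x640 bool, what is visible of it) and "box" ([left, top, right, bottom] in pixels, round what is visible of it).
- pinpoint(camera, label): "position" ([column, row] in pixels: a listed point, or the origin of a listed thing).
The state is a dict: "clock": time; "joints": joint angles; "joint_velocities": joint speeds; "tau": joint torques, N m; "eef_pos": TCP position; "orientation": TCP orientation; "force": force on the tool from outside, world axes, zero at the start; "wrist_torque": the same for the moment, N m; "gripper_width": finger opening in mm; "grasp_force": force on a finger pad.
Only numpy, scipy, OpenCV 4.12 (cv2) and the standard library are available. Lean on these libraries where they do the work, as an engineer would, in place of code of your own. Each camera call takes 0.05 s, during which the arm holds its last target. There are 200 camera calls.

## Working session

There is one attempt and no reset: what is moved stays moved. The work goes in short steps, Python scripts to look and compute and a tool call to move; the robot and the scene stay as the last step left them, time stands still between calls to the robot, and variables do not carry over. Pictures are saved under pics/ and viewed, at most 10 in all, crops included, and the job is handed in when it is done.

Besides the shell and the picture viewer there is one more tool, called after "Request:" by a JSON object that holds its "fn" and its "kwargs", one argument or row to a line. servo_tool: Moves the arm, as the interface text tells. Its arguments: {"type":"object","properties":{"linear":{"type":"array","items":{"type":"array","items":{"type":"number","minimum":-1,"maximum":1}}},"turn":{"type":"array","items":{"type":"array","items":{"type":"number","minimum":-1,"maximum":1}}},"grip":{"type":"array","items":{"type":"number"}}},"required":["linear","turn","grip"]}

```bash
mkdir -p pics
cat > h.py <<'E'
import numpy as np, cv2
from rig import *
def ray_pt(cam,uv,depth=None,z=None):
    c=camera_params(cam);K=np.array(c['K'],float);D=np.array(c['D'],float);R=np.array(c['R']);t=np.array(c['t']).ravel()
    p=cv2.undistortPoints(np.array([[uv]],float),K,D)[0,0];d=np.array([p[0],p[1],1.])
    if depth is not None: return R.T@(d*depth-t)
    o=-R.T@t; w=R.T@d
    return o+w*(z-o[2])/w[2]
def proj(cam,X):
    c=camera_params(cam)
    return cv2.projectPoints(np.atleast_2d(np.array(X,float)),cv2.Rodrigues(np.array(c['R'],float))[0],np.array(c['t'],float),np.array(c['K'],float),np.array(c['D'],float))[0][:,0]
E
python3 - <<'E'
from h import *
for n in('top','side'):
    im,d=snapshot(n); cv2.imwrite(f'pics/{n}0.png',im[:,:,::-1]); np.savez(f'{n}0.npz',im=im,d=d)
    c=camera_params(n);print(n,-np.array(c['R']).T@np.array(c['t']).ravel())
    for l in('film_can','trough','crest','stop'):
        for r in pinpoint(n,l):
            print(n,l,np.round(r['position']),round(r['conf'],2))
print(get_obs())
E
```

```text
top [ 419.88590739   25.71774853 1468.21392372]
top film_can [278. 246.] 0.71
top film_can [357. 258.] 0.68
top film_can [248. 241.] 0.53
top trough [278. 250.] 0.59
top crest [286. 206.] 0.64
top stop [289. 192.] 0.92
side [ 93.8710533  745.31675299 740.90908299]
side film_can [331. 270.] 0.77
side film_can [297. 304.] 0.73
side trough [332. 277.] 0.66
side crest [281. 237.] 0.76
side crest [351. 174.] 0.34
side stop [273. 227.] 0.66
side stop [262. 368.] 0.34
{'clock': 0.5, 'joints': array([-1.30657699e+00,  3.50743629e-01,  1.65182896e+00, -2.04809315e-05,
        1.13909343e+00, -8.46106231e-02]), 'joint_velocities': array([-0.00018242,  0.00058915,  0.0008003 , -0.00135174, -0.00038835,
       -0.00157221]), 'tau': array([-1.25683931e-03, -4.96965909e+01, -2.85334003e+01,  6.98795496e-02,
        2.24530860e-02, -2.44440542e-05]), 'eef_pos': array([ 187.99587422, -516.84339298,  235.59762804]), 'orientation': array([-3.14151799e+00,  1.23352748e-05,  3.48838532e-01]), 'force': array([0.44241354, 0.19024527, 0.76050524]), 'wrist_torque': array([-0.03685433,  0.03380763, -0.0164652 ]), 'grasp_force': 0.0, 'gripper_width': 92.4948788855556}
```

View pics/top0.png

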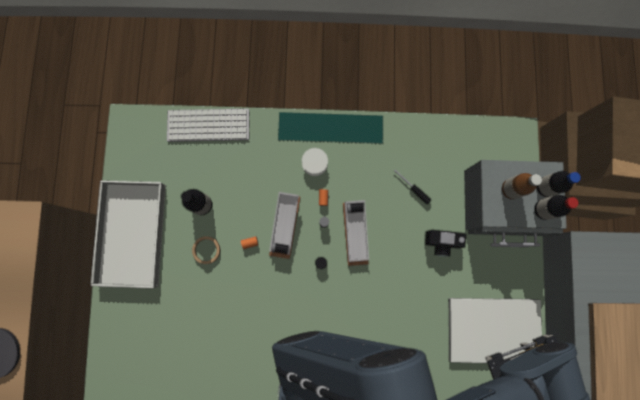

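View pics/side0.png

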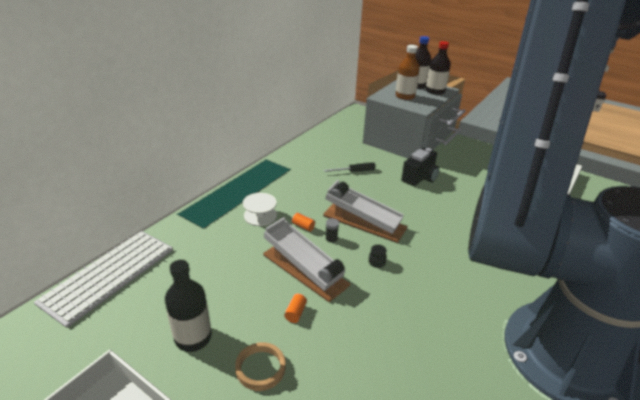

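The film can to push is at top (281,247) and side (332,271), at the low end of the left gutter. Things it could be confused with:
- The parked can at top (357,208), in the right gutter's pocket.
- Orange cans at top (249,243) and (324,197).
- The loupe or spare can at top (321,264) and (324,222).

I choose the black can at (281,247). Next I'll check it in a close crop and measure the gutter.

Run:
```python
from h import *
s=np.sin(np.radians(10));c_=np.cos(np.radians(10))
im=np.load('top0.npz')['im'];d=np.load('top0.npz')['d']
for n,px in (('top',[(278,250),(286,206),(289,192)]),('side',[(332,277),(281,237),(273,227)])):
    for u,z in zip(px,(32,32+155*s,32+184*s)): print(n,ray_pt(n,u,z=z).round(1))
for n in('top','side'):
    snapshot(n)
    for l in ('film_can','parked_can'):
        for r in silhouettes(n,l)[:3]:
            m=r['pixels'];v,u=np.nonzero(m);print(n,l,u.mean().round(1),v.mean().round(1),m.sum(),round(r['conf'],2),'pt',ray_pt(n,(u.mean(),v.mean()),z=32+12*s+15.5*c_).round(1))
    ps=[r['position'] for l in('trough','crest','stop') for r in pinpoint(n,l)[:1]];print(n,ps)
# depth points of gutter from the top
out=[]
for v in range(185,265):
  for u in range(265,305):
    if d[v,u]>0:
      p=ray_pt('top',(u,v),depth=d[v,u])
      if p[2]>25: out.append(p)
out=np.array(out);np.save('pts.npy',out)
xy=out[:,:2].astype(np.float32);print('rect',cv2.minAreaRect(xy),cv2.boxPoints(cv2.minAreaRect(xy)))
a=cv2.resize(im[180:275,255:305],None,fx=8,fy=6.3,interpolation=cv2.INTER_CUBIC)[:600]
b=np.load('side0.npz')['im'][210:305,255:355];b=cv2.resize(b,(400,599),interpolation=cv2.INTER_CUBIC)
cv2.imwrite('pics/crop.png',np.hstack([cv2.resize(a,(400,599)),b])[:,:,::-1])
```

```text
top [458.4 138.1  32. ]
top [598.6 116.   58.9]
top [643.5 107.8  64. ]
side [463.3 133.3  32. ]
side [613.2 120.4  58.9]
side [646.8 108.1  64. ]
top film_can 249.5 242.9 176 0.67 pt [477.9 228.5  49.3]
top film_can 279.9 248.4 165 0.54 pt [463.3 130.9  49.3]
top parked_can 355.2 207.8 161 0.58 pt [ 600.5 -107.2   49.3]
top parked_can 323.7 197.1 155 0.55 pt [632.4  -4.4  49.3]
top [[276.6, 249.4], [286.0, 204.4], [288.7, 193.9]]
side film_can 295.2 307.8 377 0.92 pt [465.  260.8  49.3]
side film_can 331.1 270.0 405 0.66 pt [467.3 132.   49.3]
side parked_can 303.1 221.4 251 0.76 pt [614.7  33.8  49.3]
side parked_can 339.3 189.7 213 0.55 pt [ 619.4 -134.5   49.3]
side parked_can 330.3 270.4 389 0.5 pt [467.9 134.1  49.3]
side [[331.9, 279.0], [281.9, 237.3], [272.0, 229.0]]Traceback (most recent call last):
  File "<stdin>", line 17, in <module>
  File "h.py", line 4, in ray_pt
    c=camera_params(cam);K=np.array(c['K'],float);D=np.array(c['D'],float);R=np.array(c['R']);t=np.array(c['t']).ravel()
ValueError: time passes only in moves, steps and waits
```

```bash
sed -i 's/^def ray_pt/import functools\ncamera_params=functools.lru_cache(camera_params)\ndef ray_pt/' h.py
python3 - <<'E'
from h import *
im=np.load('top0.npz')['im'];b=np.load('side0.npz')['im']
for n,(u0,u1,v0,v1) in(('top',(262,306,182,268)),('side',(255,355,205,305))):
    d=np.load(n+'0.npz')['d'];o=[]
    for v in range(v0,v1):
      for u in range(u0,u1):
        if d[v,u]>0: o.append(ray_pt(n,(u,v),depth=d[v,u]))
    o=np.array(o);np.save(n+'pts.npy',o)
    k=(o[:,2]>22)&(o[:,0]>430)&(o[:,0]<670)&(o[:,1]>70)&(o[:,1]<190); q=o[k]
    r=cv2.minAreaRect(q[:,:2].astype(np.float32));print(n,k.sum(),r,cv2.boxPoints(r).round(0).tolist())
    for lo in range(430,680,20):
        kk=(q[:,0]>=lo)&(q[:,0]<lo+20); 
        if kk.any(): print(lo,kk.sum(),'y',q[kk,1].min().round(),q[kk,1].max().round(),'zmed',np.percentile(q[kk,2],[10,50,90]).round())
cv2.imwrite('pics/crop.png',np.hstack([cv2.resize(im[180:270,255:310],(366,599),interpolation=2),cv2.resize(b[220:300,260:355],(430,599) and (430,362),interpolation=2)if 0 else cv2.resize(b[210:305,255:325+25],(430,599),interpolation=2)])[:,:,::-1])
print(get_obs()['clock'])
E
```

```text
top 1230 ((543.3656616210938, 121.17145538330078), (64.73699951171875, 192.2894287109375), 82.28366088867188) [[444.0, 102.0], [634.0, 76.0], [643.0, 140.0], [452.0, 166.0]]
430 18 y 102.0 136.0 zmed [44. 51. 60.]
450 125 y 99.0 163.0 zmed [42. 61. 66.]
470 124 y 96.0 161.0 zmed [35. 41. 60.]
490 134 y 94.0 158.0 zmed [36. 40. 48.]
510 127 y 91.0 155.0 zmed [39. 44. 51.]
530 124 y 88.0 153.0 zmed [42. 47. 54.]
550 129 y 86.0 150.0 zmed [44. 50. 57.]
570 132 y 83.0 147.0 zmed [49. 54. 61.]
590 128 y 81.0 145.0 zmed [53. 57. 66.]
610 129 y 78.0 142.0 zmed [51. 56. 70.]
630 60 y 79.0 139.0 zmed [54. 64. 84.]
side 2512 ((546.676513671875, 124.75259399414062), (68.60417938232422, 194.70584106445312), 82.17231750488281) [[446.0, 104.0], [638.0, 78.0], [648.0, 145.0], [455.0, 172.0]]
430 16 y 107.0 121.0 zmed [43. 51. 56.]
450 407 y 106.0 170.0 zmed [31. 55. 65.]
470 158 y 100.0 169.0 zmed [33. 47. 64.]
490 240 y 96.0 165.0 zmed [37. 41. 49.]
510 254 y 95.0 163.0 zmed [41. 44. 52.]
530 243 y 93.0 160.0 zmed [44. 48. 56.]
550 239 y 90.0 158.0 zmed [48. 51. 59.]
570 230 y 87.0 155.0 zmed [52. 55. 62.]
590 242 y 83.0 152.0 zmed [48. 58. 66.]
610 225 y 81.0 149.0 zmed [53. 57. 70.]
630 258 y 80.0 146.0 zmed [58. 69. 84.]
1.1
```

View pics/crop.png

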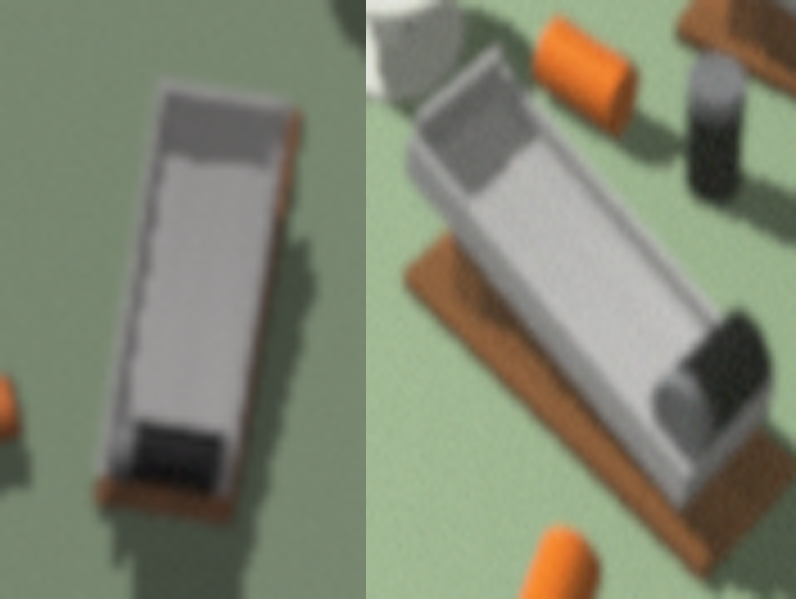

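The crop confirms the choice: a black can with a grey lid lies against the lip, at the left crop's bottom (175,455), in the left gutter with the pocket empty. Trough origin is about (456, 134.5, 32) with yaw about -7.8°. I'll travel high first, with the gripper closed.

Request:
{"fn": "servo_tool", "kwargs": {
  "linear": [
    [0.14,-0.18,0],
    [0.14,-0.18,0],
    [0.14,-0.18,0],
    [0.14,-0.18,0],
    [0.14,-0.18,0]
  ],
  "turn": [
    [0,0,0],
    [0,0,0],
    [0,0,0],
    [0,0,0],
    [0,0,0]
  ],
  "grip": [0,0,0,0,0]
}}

```text
clock: 1.6
eef_pos: [258.2, -298.2, 235.7]
orientation: [3.141, -0.0, 0.348]
force: [0.9, 0.6, 0.2]
gripper_width: 57.4
grasp_force: 0.0
```

Request:
{"fn": "servo_tool", "kwargs": {
  "linear": [
    [0.14,-0.18,0],
    [0.14,-0.18,0],
    [0.14,-0.18,0],
    [0.14,-0.18,0],
    [0.14,-0.18,0]
  ],
  "turn": [
    [0,0,0],
    [0,0,0],
    [0,0,0],
    [0,0,0],
    [0,0,0]
  ],
  "grip": [0,0,0,0,0]
}}

```text
clock: 2.1
eef_pos: [328.3, -81.1, 236.0]
orientation: [3.141, -0.001, 0.348]
force: [1.0, 0.4, -0.2]
gripper_width: 17.6
grasp_force: 0.0
```

Request:
{"fn": "servo_tool", "kwargs": {
  "linear": [
    [0.14,-0.18,0],
    [0.14,-0.18,0],
    [0.14,-0.18,0],
    [0.14,-0.18,0],
    [0.14,-0.18,0]
  ],
  "turn": [
    [0,0,0],
    [0,0,0],
    [0,0,0],
    [0,0,0],
    [0,0,0]
  ],
  "grip": [0,0,0,0,0]
}}

```text
clock: 2.6
eef_pos: [398.4, 136.3, 235.9]
orientation: [3.141, -0.001, 0.349]
force: [1.0, -1.1, 0.9]
gripper_width: 0.9
grasp_force: 0.0
```

Request:
{"fn": "servo_tool", "kwargs": {
  "linear": [
    [0,0,0],
    [0,0,0],
    [0,0,0],
    [0,0,0],
    [0,0,0]
  ],
  "turn": [
    [0,0,0.09],
    [0,0,0.09],
    [0,0,0.09],
    [0,0,0.039],
    [0,0,0]
  ],
  "grip": [0,0,0,0,0]
}}

```text
clock: 3.1
eef_pos: [398.1, 134.2, 235.7]
orientation: [-3.142, -0.0, -0.137]
force: [0.5, -0.0, 0.2]
gripper_width: 1.0
grasp_force: 0.0
```

Request:
{"fn": "servo_tool", "kwargs": {
  "linear": [
    [0,0,0],
    [0,0,0],
    [0,0,0]
  ],
  "turn": [
    [0,0.056,0],
    [0,0.055,0],
    [0,0,0]
  ],
  "grip": [0,0,0]
}}

```text
clock: 3.4
eef_pos: [397.0, 134.2, 235.6]
orientation: [3.141, -0.175, -0.134]
force: [-0.2, 0.0, -0.2]
gripper_width: 0.4
grasp_force: 0.0
```

```bash
cat >> h.py <<'E'
O=np.array([456,134.5,32.]);a=np.radians(10);w=-np.radians(7.8)
U=np.array([np.cos(a)*np.cos(w),np.cos(a)*np.sin(w),np.sin(a)]);V=np.array([-np.sin(w),np.cos(w),0]);N=np.cross(U,V)
T=lambda X:(np.array([U,V,N])@(np.array(X)-O)).round(1)
E
python3 - <<'E'
from h import *
from scipy.spatial.transform import Rotation as Ro
o=get_obs();R=Ro.from_euler('xyz',o['orientation']).as_matrix()
print(o['eef_pos'],o['orientation'],'tcp',T(o['eef_pos']),'tip',T(o['eef_pos']+17*R[:,2]))
print((np.array([U,V,N])@R).round(3))
# refine from depth pts
for n in('top','side'):
    q=np.array([T(p) for p in np.load(n+'pts.npy')])
    k=(q[:,0]>40)&(q[:,0]<140)&(q[:,2]>-2)&(q[:,2]<14)
    wl=k&(q[:,2]>7);f=k&(abs(q[:,1])<20)
    print(n,'floor z',np.median(q[f,2]),np.median(q[f&(q[:,0]<80),2]),np.median(q[f&(q[:,0]>100),2]))
    for lo in(40,90):
        s=q[wl&(q[:,0]>lo)&(q[:,0]<lo+50),1];print(' walls',np.median(s[s<0]),np.median(s[s>0]))
    s=q[(abs(q[:,1])<25)&(q[:,2]>8)&(q[:,0]>165)];print(' stop x',np.percentile(s[:,0],[5,50,95]))
    s=q[(abs(q[:,1])<35)&(q[:,2]>26)&(q[:,2]<36)&(q[:,0]<60)];print(' can top',np.median(s,axis=0),np.percentile(s[:,1],[3,97]))
E
```

```text
[397.04609281 134.21958221 235.56527839] [ 3.14114481 -0.1752103  -0.13380062] tcp [-22.1  -8.3 210.6] tip [-22.1  -8.3 193.6]
[[ 1.     0.002  0.001]
 [ 0.002 -1.    -0.   ]
 [ 0.001  0.    -1.   ]]
top floor z 0.7 0.5 0.7
 walls -31.5 28.1
 walls -31.700000000000003 28.2
 stop x [183.7  185.7  187.31]
 can top [10.  -4.9 28.9] [-26.888  20.908]
side floor z 0.2 0.1 0.2
 walls -26.5 33.4
 walls -27.0 33.3
 stop x [185.315 187.05  190.085]
 can top [11.9  3.4 29.6] [-22.328  26.764]
```

Request:
{"fn": "servo_tool", "kwargs": {
  "linear": [
    [-0.05,-0.045,0.2],
    [0,0,0.2],
    [0,0,0.2],
    [0,0,0.2],
    [0,0,0.12]
  ],
  "turn": [
    [0,0,0],
    [0,0,0],
    [0,0,0],
    [0,0,0],
    [0,0,0]
  ],
  "grip": [0,0,0,0,0]
}}

```text
clock: 3.9
eef_pos: [421.0, 139.6, 50.1]
orientation: [3.14, -0.17, -0.136]
force: [1.5, -0.0, 0.5]
gripper_width: 0.2
grasp_force: 0.0
```

```bash
cat > look.py <<'E'
import sys
from h import *
o=get_obs();print(o['clock'],'tcp',T(o['eef_pos']),o['force'].round(1))
b,d=snapshot('side');b=cv2.resize(b[160:320,230:400],(637,600),interpolation=2)
cv2.imwrite(f'pics/{sys.argv[1]}.png',b[:,:,::-1])
E
python3 look.py s1
```

```text
3.9 tcp [-31.6   0.3  23.9] [ 1.5 -0.   0.5]
```

View pics/s1.png

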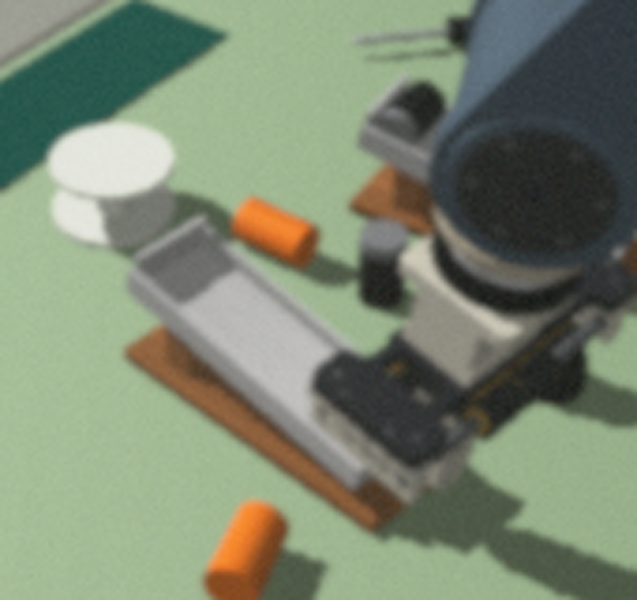

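Request:
{"fn": "servo_tool", "kwargs": {
  "linear": [
    [0,0,-0.015],
    [0.04,0,0],
    [0.04,0,0],
    [0.02,0,0],
    [0.02,0,0]
  ],
  "turn": [
    [0,0,0],
    [0,0,0],
    [0,0,0],
    [0,0,0],
    [0,0,0]
  ],
  "grip": [0,0,0,0,0]
}}

```text
clock: 4.45
eef_pos: [444.9, 136.9, 60.7]
orientation: [-3.141, -0.176, -0.137]
force: [0.1, -0.7, -0.6]
gripper_width: 0.6
grasp_force: 0.2
```

Request:
{"fn": "servo_tool", "kwargs": {
  "linear": [
    [0.02,0,0],
    [0.02,0,0],
    [0.02,0,0],
    [0.02,0,0],
    [0.02,0,0]
  ],
  "turn": [
    [0,0,0],
    [0,0,0],
    [0,0,0],
    [0,0,0],
    [0,0,0]
  ],
  "grip": [0,0,0,0,0]
}}

```text
clock: 4.95
eef_pos: [463.9, 134.2, 63.3]
orientation: [3.142, -0.174, -0.137]
force: [-1.3, -0.0, 0.4]
gripper_width: 0.4
grasp_force: 0.2
```

```bash
cat > st.py <<'E'
from h import *
from scipy.spatial.transform import Rotation as Ro
o=get_obs();R=Ro.from_euler('xyz',o['orientation']).as_matrix()
print(o['clock'],'tcp',T(o['eef_pos']),'tip',T(o['eef_pos']+17*R[:,2]),o['force'].round(1));print((np.array([U,V,N])@R).round(3))
for n in('top','side'):
    snapshot(n)
    for r in silhouettes(n,'film_can')[:3]:
        v,u=np.nonzero(r['pixels'])
        # intersect ray with plane trough z=15.5
        c=ray_pt(n,(u.mean(),v.mean()),z=0.);e=ray_pt(n,(u.mean(),v.mean()),z=100.)
        k=(15.5-(c-O)@N)/((e-c)@N);print(n,round(r['conf'],2),len(u),T(c+k*(e-c)))
E
python3 st.py
```

```text
4.95 tcp [13.2  0.8 29.4] tip [13.2  0.8 12.4] [-1.3 -0.   0.4]
[[ 1. -0. -0.]
 [-0. -1. -0.]
 [-0.  0. -1.]]
top 0.6 9 [  7.9 117.2  15.5]
top 0.47 58 [43.8  3.1 15.5]
side 0.89 376 [ -3.9 123.8  15.5]
```

Request:
{"fn": "servo_tool", "kwargs": {
  "linear": [
    [0.03,0,0.008],
    [0.03,0,0.008],
    [0.03,0,0.008],
    [0.03,0,0],
    [0.03,0,0]
  ],
  "turn": [
    [0,0,0],
    [0,0,0],
    [0,0,0],
    [0,0,0],
    [0,0,0]
  ],
  "grip": [0,0,0,0,0]
}}

```text
clock: 5.65
eef_pos: [494.3, 130.0, 63.8]
orientation: [3.142, -0.174, -0.137]
force: [-0.8, -0.0, 0.5]
gripper_width: 0.5
grasp_force: 0.2
```

Request:
{"fn": "servo_tool", "kwargs": {
  "linear": [
    [0.03,0,0],
    [0.03,0,0],
    [0.03,0,0],
    [0.03,0,0],
    [0.03,0,0]
  ],
  "turn": [
    [0,0,0],
    [0,0,0],
    [0,0,0],
    [0,0,0],
    [0,0,0]
  ],
  "grip": [0,0,0,0,0]
}}

```text
clock: 6.15
eef_pos: [523.5, 126.0, 69.0]
orientation: [-3.142, -0.174, -0.137]
force: [-0.5, 0.9, -0.2]
gripper_width: 0.5
grasp_force: 0.2
```

```bash
python3 st.py; python3 look.py s2
```

```text
6.15 tcp [73.4  0.8 24.7] tip [73.4  0.8  7.7] [-0.5  0.9 -0.2]
[[ 1. -0. -0.]
 [-0. -1. -0.]
 [-0.  0. -1.]]
side 0.77 411 [ -4.1 126.1  15.5]
6.35 tcp [72.9  0.7 24.6] [ 0.  -0.2  0.4]
```

View pics/s2.png

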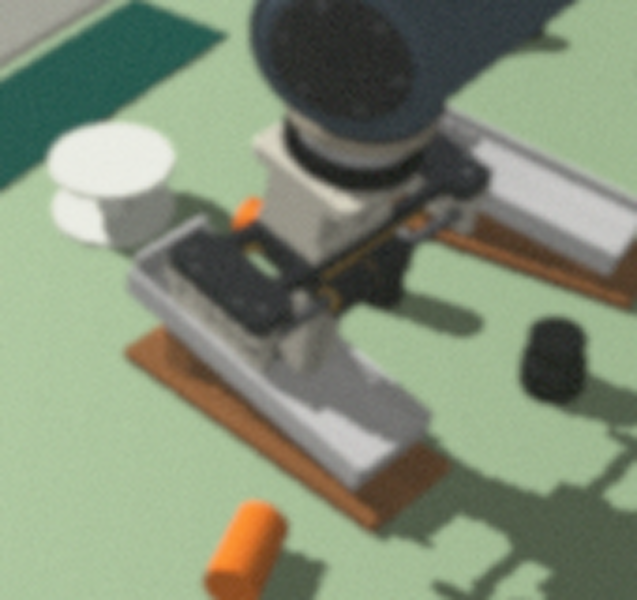

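The gripper hides the can, but the lower gutter at (370,420) is empty, so it is ahead of the fingers. I'll keep pushing.

Request:
{"fn": "servo_tool", "kwargs": {
  "linear": [
    [0.03,0,0],
    [0.03,0,0],
    [0.03,0,0],
    [0.03,0,0],
    [0.03,0,0]
  ],
  "turn": [
    [0,0,0],
    [0,0,0],
    [0,0,0],
    [0,0,0],
    [0,0,0]
  ],
  "grip": [0,0,0,0,0]
}}

```text
clock: 6.9
eef_pos: [552.8, 122.0, 74.2]
orientation: [-3.142, -0.174, -0.137]
force: [-1.0, -0.3, 0.1]
gripper_width: 0.4
grasp_force: 0.2
```

Request:
{"fn": "servo_tool", "kwargs": {
  "linear": [
    [0.03,0,0],
    [0.03,0,0],
    [0.03,0,0],
    [0.02,0,0],
    [0.02,0,0]
  ],
  "turn": [
    [0,0,0],
    [0,0,0],
    [0,0,0],
    [0,0,0],
    [0,0,0]
  ],
  "grip": [0,0,0,0,0]
}}

```text
clock: 7.4
eef_pos: [577.9, 118.5, 78.7]
orientation: [3.142, -0.174, -0.137]
force: [-1.0, -0.5, -0.5]
gripper_width: 0.6
grasp_force: 0.2
```

Request:
{"fn": "servo_tool", "kwargs": {
  "linear": [
    [0.02,0,0],
    [0.02,0,0],
    [0.02,0,0],
    [0,0,0],
    [0,0,0]
  ],
  "turn": [
    [0,0,0],
    [0,0,0],
    [0,0,0],
    [0,0,0],
    [0,0,0]
  ],
  "grip": [0,0,0,0,0]
}}

```text
clock: 7.9
eef_pos: [589.3, 116.9, 80.7]
orientation: [3.142, -0.174, -0.137]
force: [0.3, -0.8, -1.2]
gripper_width: 0.5
grasp_force: 0.0
```

```bash
python3 st.py
```

```text
7.9 tcp [140.9   0.7  24.6] tip [140.9   0.7   7.6] [ 0.3 -0.8 -1.2]
[[ 1.    -0.001 -0.   ]
 [-0.001 -1.    -0.   ]
 [-0.     0.    -1.   ]]
top 0.56 78 [  5.5 110.2  15.5]
side 0.6 449 [ -4.3 125.2  15.5]
side 0.19 361 [ -25.4 -112.3   15.5]
```

Request:
{"fn": "servo_tool", "kwargs": {
  "linear": [
    [0.005,0,0],
    [0.005,0,0],
    [0,0,0]
  ],
  "turn": [
    [0,0,0],
    [0,0,0],
    [0,0,0]
  ],
  "grip": [0,0,0]
}}

```text
clock: 8.4
eef_pos: [591.5, 116.7, 81.2]
orientation: [-3.141, -0.175, -0.137]
force: [-0.4, -0.4, -0.0]
gripper_width: 0.6
grasp_force: 0.0
```

Request:
{"fn": "servo_tool", "kwargs": {
  "linear": [
    [-0.02,0,0],
    [-0.05,0,0],
    [-0.1,0,0],
    [-0.15,0,0],
    [-0.15,0,0]
  ],
  "turn": [
    [0,0,0],
    [0,0,0],
    [0,0,0],
    [0,0,0],
    [0,0,0]
  ],
  "grip": [0,0,0,0,0]
}}

```text
clock: 8.9
eef_pos: [497.8, 129.4, 64.5]
orientation: [-3.142, -0.174, -0.137]
force: [0.1, -0.4, -0.4]
gripper_width: 0.5
grasp_force: 0.0
```

Request:
{"fn": "servo_tool", "kwargs": {
  "linear": [
    [0,0,-0.1],
    [-0.1,0,-0.2],
    [-0.2,0,-0.1],
    [-0.2,0,0],
    [0,0,0]
  ],
  "turn": [
    [0,0,0],
    [0,0,0],
    [0,0,0],
    [0,0,0],
    [0,0,0]
  ],
  "grip": [0,0,0,0,0]
}}

```text
clock: 9.4
eef_pos: [383.1, 144.4, 125.5]
orientation: [3.14, -0.171, -0.135]
force: [0.1, -0.4, 0.8]
gripper_width: 0.3
grasp_force: 0.0
```

```bash
python3 st.py; python3 look.py s3
```

```text
9.4 tcp [-5.620e+01 -1.000e-01  1.048e+02] tip [-56.2  -0.1  87.8] [ 0.1 -0.4  0.8]
[[ 1.     0.001 -0.003]
 [ 0.001 -1.    -0.001]
 [-0.003  0.001 -1.   ]]
top 0.63 149 [11.  97.6 15.5]
top 0.47 138 [166.3  -5.   15.5]
side 0.89 307 [164.7   3.7  15.5]
side 0.81 428 [ -3.5 125.2  15.5]
9.6 tcp [-50.4   1.  104.8] [-0.2  0.2  0.1]
```

View pics/s3.png

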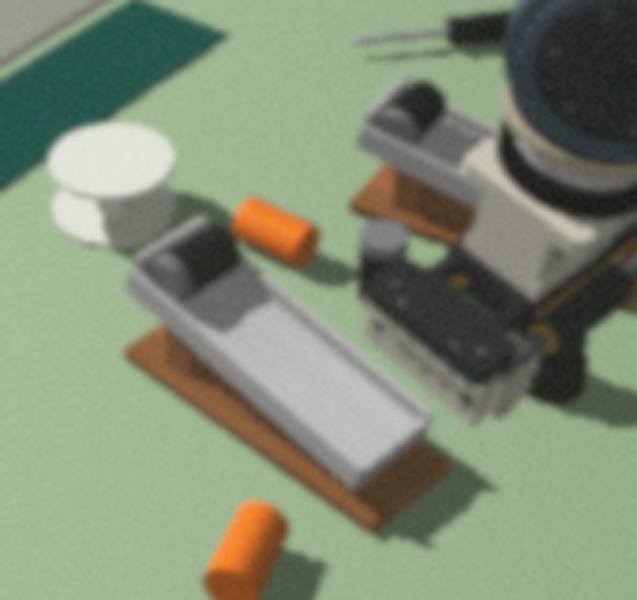

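The can lies square in the pocket at the stop, at pixel (195,262). The parked can is still in its pocket at (415,110), and the gripper is clear.

```bash
python3 -c "
from rig import workorder
print(workorder.sign_off())"
```

```text
the job is handed in; nothing more can be done
None
```

The film can was pushed over the crest and lay square in its pocket at the end stop in the last picture, with the parked can still in its own pocket and the gripper clear; the job is handed in, and no verdict came back.

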